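# Return the repaired radio module to its tagged bay

### The arm

A 7-joint arm with a two-finger parallel gripper is mounted at the origin on the work surface. World frame = base frame: x ahead of the robot, y to its left, z up, the work surface at z = 0. Lengths are in mm, angles in rad, forces in N, time in s.
With the tool pointing down it reaches from about 425 to 875 mm from the base axis. Payload 9.9 kg.
Tool frame: the origin (TCP) lies on the centre line of the jaws, within the pads' length; the fingertips stand 14 mm ahead of it and the grasp point (between the pads) lies 5 mm behind it; z points along the fingers, y is the line along which they close (so a half turn about z gives the same grasp; the last joint's range is limited). The gripper opens to 85 mm and grips with 20 to 120 N. Pads are 22 mm wide; open, the fingers measure 114 mm over their backs; the gripper's body (76 mm by 85 mm) begins 54 mm behind the grasp point. The pads swing forward as they close: fully open they stand 13 mm farther back than shut.
Start: joints at [-1.2, 0.576, 0.025, 1.437, -0.015, 1.129, -0.057], TCP at [296.509, 606.392, 245.289] pointing down, gripper open.
Joint ranges: [-2.76, 2.76], [-0.34, 2.15], [-1.52, 1.57], [0.19, 2.46], [-1.09, 4.23], [0.17, 1.99], [-2.82, 2.82]. Speed limits (rad/s): [2.22, 2.22, 3.01, 3.01, 3.14, 3.14, 3.14].

### API

Orientations are given as a 3x3 rotation matrix whose columns are the frame's x, y, z axes.
In Python, from station import ctrl, viewer, job, get_obs gives the robot as it stands (ctrl), with the cameras (viewer), the readings as plain functions and the job (job).
- The arm moves only by the tool creep_tool, called by a JSON object that holds its "op" and its "data", one argument or row to a line. Schema: {"type":"object","properties":{"deltas":{"type":"array","items":{"type":"object","properties":{"dx":{"type":"number"},"dy":{"type":"number"},"dz":{"type":"number"},"rz":{"type":"number"},"aperture":{"type":"number"}},"additionalProperties":false,"required":["aperture"]},"minItems":1,"maxItems":8},"only":{"type":"string"},"quiet":{"type":"boolean"},"lines":{"type":"string"}},"required":["deltas"],"additionalProperties":false}. deltas is a list of rows, 1 to 8 of them, each an object with the fields dx, dy, dz (the shift in shares of the most that a row can go, 1 being 50 mm), rz (a turn about the tool's z in fractions of the full range, 1 being 2 rad), aperture (the finger opening in mm); a field left out counts as zero (the opening has to be given); each row shifts and turns the commanded pose from where the row before left it, along the tool's axes as they then stand; what a row does not reach is not made up. A row lasts 1/10 s, in which the tool goes at most 50 mm and 0.15 rad, less where a joint would pass 70% of its speed; a pose out of reach is approached as far as the arm can. The fingers move at their own pace and stop on an object; the grip force is fixed at half the most. Time passes only in rows, so rows that do not move let the fingers close. The tool returns the time, the measured TCP pose, the force, the opening and the grip force at its end. only (a regular expression) keeps the lines of the reply that match it, lines (a string "A,B") keeps lines A to B, and quiet returns only ok. Shift and turn numbers lie between -1 and 1, and a call with a number outside is refused. Input that does not fit is refused with a message, and nothing moves.
- get_obs(): the state, without advancing time (a new reading comes with each control period).
- viewer.camera(name): name is "scene" or "top"; returns the picture (384x512x3 uint8, blue, green, red); there is no depth.
- viewer.camera_params(name): a dict with "mtx" (3x3 intrinsics, pixels), "k1" (the pictures are not rectified: a ray, as slopes to the right and down, at radius r is drawn at 1 + k1 r^2 times it, then the intrinsics apply), "view" (4x4, takes a point from world to camera coordinates). Camera axes: x right, y up, looking along -z (the intrinsics and any distortion apply to the point x, -y, -z); pixel columns grow to the right and rows downward; lengths in mm; the calibration is good to about 2 mm. A picture is of the moment at which its call begins. camera_params takes no time and is no camera call.
- job.hand_in(): hands the job in; it is judged then, once.
The state is a dict: "time": time; "q": joint angles; "joint_velocities": joint speeds; "tau": joint torques, N m; "tool_pos": TCP position; "eef_rot": TCP orientation; "wrist_force": force on the tool from outside, world axes, zero at the start; "ft_torque": the same for the moment, N m; "gripper_width": finger opening in mm; "gripper_force": force on a finger pad.
Only numpy, scipy, OpenCV 4.12 (cv2) and the standard library are available. Lean on these libraries where they do the work, as an engineer would, in place of code of your own. Each camera call takes 0.05 s, during which the arm holds its last target. There are 200 camera calls.

### The job

The repaired radio module with the orange band is still locked in the slide-jaw board holder. Slide the jaw back by its red grip all the way to its stop, lift the module out, and put it back in its own bay of the rack, the one with the orange tag: upright, fully down on the bay floor, with its orange-banded end at the orange tag. Lower it in gently, without dropping or ramming it, and leave the other modules, the radio chassis and the screwdriver where they are.

Things in the scene. Friction and masses are not known exactly. Their poses are not given: they have to be found in the camera images.
- module: metal car-radio module, 66 mm tall: foot flange 130 (x) x 40 (y) x 8 mm; centred on it a body 120 x 28 mm, to be gripped across the 28 mm. About 350 g. Orange band on the last 30 mm of the body's +x end. Origin: centre of its underside, x along its length to the band, z up. Starts upright in the holder, underside 15 mm above the table, band towards the holder's +y
- module_band (a point): the middle of the orange band on the module's top face: 45 mm along the module's +x and 66 mm above its underside
- holder: blue board holder fixed on the table, base 195 (x) x 130 (y) x 15 mm. Origin on the table; the jaw opens along its +x. The module's long axis is along y, at x = -45 mm, y within 8 mm of 0, between a fixed steel jaw (face at x = -65.5 mm, top 37 mm above the table) and the movable jaw (110 mm wide, top 33.5 mm above the table)
- jaw (a joint): movable jaw, m: 0 closed, 0.030 at its stop, fully open; slides along the holder's +x with about 4 N of friction and stays where it is left. Starts at 0 to 0.002; there its toe overhangs the module's foot flange by 3 to 5 mm, so the module cannot be lifted until the jaw is opened
- jaw_grip (a point): centre of the top of the red grip block standing on the movable jaw, 76 mm above the table: 16 mm thick along the sliding direction, 34 mm wide, free for 46 mm below its top; it moves with the jaw, 45 mm from the holder's origin on the +x side when closed
- rack: a dark steel rack fixed on the table, base 190 (x) x 212 (y) x 8 mm with low grey side panels 36 mm high. Origin on the table. The three bays stand side by side on its base, 66 mm apart along its y, in any order, all turned as the rack
- bay_orange: fixed open-topped storage bay: inner space 138 (x) x 46 mm (y), floor 4 mm thick, side walls 4 mm thick, 26 mm high, end walls 18 mm. Origin: centre of its underside, 8 mm above the table, z up. Its colour tag (block 18 x 54 mm, 26 mm high, coloured top and outer face) is at its +x end, centre 82 mm from the origin. Orange tag; empty
- bay_blue: the same kind of bay with a blue tag; it holds the blue module
- bay_green: the same kind of bay with a green tag; empty, but not the place for the orange module
- module_blue: the same kind of module with a blue band, standing in the blue bay, its underside 12 mm above the table; leave alone
- module_green: the same kind of module with a green band, lying on its side on the bench beyond the work; leave alone
- chassis: an opened car-radio chassis, a steel tray 130 x 190 x 50 mm, on the bench beyond the work; origin at the centre of its underside; leave alone
- screwdriver: a red-handled screwdriver, 180 mm long, lying on the bench beyond the work; leave alone

How it is judged:
By the outcome, as a careful person would: the job done as asked, in the order asked, and still so for the second after the job is handed in, with the robot touching nothing.
It also fails if it takes over 45 s, if anything falls off the work surface, if the arm or the gripper's body presses on something with over 40 N, if the wrist force passes 120 N, or if a joint passes its speed limit or range.

## Working session

There is one attempt and no reset: what is moved stays moved. The work goes in short steps, Python scripts to look and compute and a tool call to move; the robot and the scene stay as the last step left them, time stands still between calls to the robot, and variables do not carry over. Pictures are saved under pics/ and viewed, at most 10 in all, crops included, and the job is handed in when it is done.

```bash
ls; mkdir -p pics; python3 - <<'E'
from station import ctrl, viewer, job, get_obs
import cv2
for n in("scene","top"):
    im=viewer.camera(n);cv2.imwrite(f"pics/{n}0.png",im)
    p=viewer.camera_params(n);print(n,p)
o=get_obs();print(o['tool_pos'],o['eef_rot'],o['time'])
E
```

```text
pics
station.py
scene {'mtx': array([[480.09370461,   0.        , 252.2805573 ],
       [  0.        , 480.09370461, 189.97178569],
       [  0.        ,   0.        ,   1.        ]]), 'k1': -0.02852453868583313, 'view': array([[-2.36037605e-01,  9.71671805e-01, -1.18385899e-02,
         1.46251036e+02],
       [-5.24433038e-01, -1.17119532e-01,  8.43358171e-01,
         2.66771487e+02],
       [ 8.18080826e-01,  2.05272790e-01,  5.37221410e-01,
        -1.71758490e+03],
       [ 0.00000000e+00,  0.00000000e+00,  0.00000000e+00,
         1.00000000e+00]])}
top {'mtx': array([[380.4812114 ,   0.        , 256.08130932],
       [  0.        , 380.4812114 , 187.70881194],
       [  0.        ,   0.        ,   1.        ]]), 'k1': -0.0009380237056325287, 'view': array([[ 2.45259845e-02, -9.99634677e-01,  1.13572975e-02,
        -4.41920304e+01],
       [ 9.83270580e-01,  2.61725162e-02,  1.80260827e-01,
        -6.46983954e+02],
       [-1.80492223e-01,  6.74622222e-03,  9.83553276e-01,
        -9.00285065e+02],
       [ 0.00000000e+00,  0.00000000e+00,  0.00000000e+00,
         1.00000000e+00]])}
[296.32266489 606.05571552 244.55196514] [[-8.98377590e-01  4.39223623e-01 -5.61445373e-04]
 [ 4.39223975e-01  8.98376607e-01 -1.33125012e-03]
 [-8.03271143e-05 -1.44256555e-03 -9.99998956e-01]] 0.1
```

View pics/scene0.png

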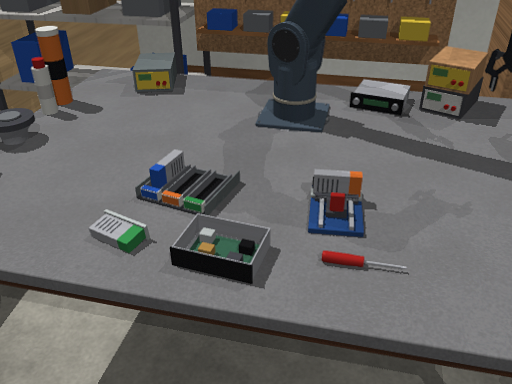

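View pics/top0.png

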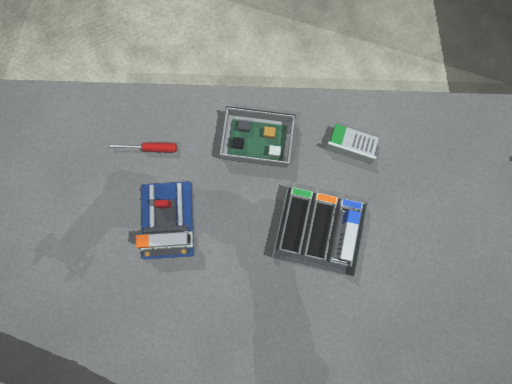

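Scene: the arm is behind, the holder (red grip ~337,202, orange band ~355,183) is at right and the rack (tags ~150/172/194,200) at left. Top: the holder is at ~(166,220) with grip (162,203) and band (142,241). The rack's orange tag is at (327,198), in the middle bay. I'll zoom in and segment by colour.

```bash
cat >h.py <<'E'
import numpy as np,cv2
from station import ctrl, viewer, job, get_obs
def ray(n,uv):
    p=viewer.camera_params(n);K=p['mtx'];V=p['view'];R=V[:3,:3]
    s=cv2.undistortPoints(np.array([[uv]],float),K,np.array([p['k1'],0,0,0,0.]))[0,0]
    d=R.T@np.array([s[0],-s[1],-1]);return -R.T@V[:3,3],d/np.linalg.norm(d)
def plane(n,uv,z):
    o,d=ray(n,uv);return o+d*(z-o[2])/d[2]
def tri(a,b):  # scene uv, top uv
    o1,d1=ray("scene",a);o2,d2=ray("top",b)
    t=np.linalg.lstsq(np.c_[d1,-d2],o2-o1,rcond=None)[0]
    p,q=o1+t[0]*d1,o2+t[1]*d2;return (p+q)/2,np.linalg.norm(p-q)
def proj(n,P):
    p=viewer.camera_params(n);V=p['view'];c=V[:3,:3]@P+V[:3,3]
    x,y=c[0]/-c[2],-c[1]/-c[2];f=1+p['k1']*(x*x+y*y)
    return np.array([p['mtx'][0,0]*x*f+p['mtx'][0,2],p['mtx'][1,1]*y*f+p['mtx'][1,2]])
E
python3 - <<'E'
import cv2,numpy as np
a=cv2.imread('pics/top0.png');b=cv2.imread('pics/scene0.png')
def c(i,x,y,w,h): return cv2.resize(i[y:y+h,x:x+w],(w*4,h*4),interpolation=cv2.INTER_NEAREST)
m=np.zeros((600,800,3),np.uint8)
for im,ox,oy in((c(a,125,175,80,75+10),0,0),(c(a,270,180,100,60),330,0),(c(b,300,160,75,60),0,350),(c(b,130,145,115,62),330,300)):
    h,w=im.shape[:2];m[oy:oy+h,ox:ox+w]=im[:600-oy,:800-ox]
cv2.imwrite('pics/m1.png',m)
for n,i in(("top",a),("scene",b)):
    H=cv2.cvtColor(i,cv2.COLOR_BGR2HSV)
    for nm,lo,hi in(("red",(0,150,60),(5,255,255)),("red2",(174,150,60),(180,255,255)),("orange",(6,170,150),(18,255,255)),("green",(50,150,60),(75,255,255)),("blue",(108,180,100),(116,255,255))):
        k=cv2.inRange(H,lo,hi);_,_,st,ce=cv2.connectedComponentsWithStats(k)
        for s,q in list(zip(st,ce))[1:]:
            if s[4]>=15 and s[1]>110: print(n,nm,s,q.round(1))
E
```

```text
top red [142 143  34   9 273] [159.  146.9]
top red [155 200  14   6  67] [161.2 203. ]
top orange [318 195  18   8  79] [326.5 198.3]
top orange [137 235  11  12 123] [142.1 240.9]
scene red [330 192  15  19 250] [336.9 201.4]
scene red [322 251  42  16 453] [342.3 258.4]
scene orange [351 172  11   6  59] [356.2 174.3]
scene orange [163 191  18   6  61] [171.9 193.6]
scene green [185 197  18   7  56] [193.9 199.4]
scene green [184 202  16   9  79] [191.8 205.9]
scene green [117 225  28  28 451] [131.  238.4]
scene blue [150 164  14   8  61] [156.9 167.5]
scene blue [143 185  17   7  53] [151.  187.9]
```

View pics/m1.png

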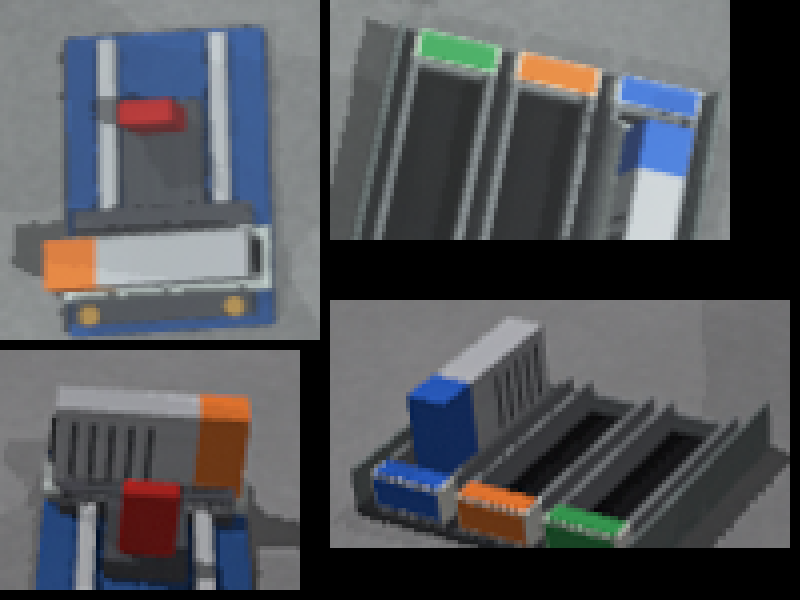

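```bash
cat >m.py <<'E'
from h import *
a=cv2.imread('pics/top0.png');b=cv2.imread('pics/scene0.png')
def cen(i,box,lo,hi):
    x,y,w,h=box;H=cv2.cvtColor(i[y:y+h,x:x+w],cv2.COLOR_BGR2HSV);k=cv2.inRange(H,lo,hi)
    p=np.argwhere(k)[:,::-1]+[x,y];return p
def rect(n,p,z):
    q=np.array([plane(n,u,z)[:2] for u in p],np.float32);c,s,_=(r:=cv2.minAreaRect(q));return q,r
def show(nm,ps,pt,z):
    P,e=tri(ps.mean(0),pt.mean(0));print(nm,'n',len(ps),len(pt),'tri',P.round(1),'gap',round(e,1),'top@z',plane("top",pt.mean(0),z)[:2].round(1),'scene@z',plane("scene",ps.mean(0),z)[:2].round(1))
O=((6,150,150),(20,255,255))
show('band',cen(b,(345,168,20,10),*O),cen(a,(132,230,20,22),*O),81)
show('otag',cen(b,(160,188,25,10),*O),cen(a,(315,190,25,15),*O),34)
G=((45,100,110),(80,255,255));show('gtag',cen(b,(180,194,26,8),*G),cen(a,(288,184,30,16),*G),34)
B=((100,120,170),(120,255,255));show('btag',cen(b,(140,182,26,9),*B),cen(a,(335,195,32,15),*B),34)
R=((0,150,160),(6,255,255));show('grip',cen(b,(326,188,22,10),*R),cen(a,(150,195,25,15),*R),76)
H=cv2.cvtColor(a,cv2.COLOR_BGR2HSV)
print(H[203,152:175].tolist());
Hs=cv2.cvtColor(b,cv2.COLOR_BGR2HSV);print(Hs[188:212,337].tolist())
p=cen(a,(132,178,70,90),(102,120,60),(118,255,255));q,r=rect("top",p,15);print('base',r)
w=cen(a,(132,228,60,24),(0,0,185),(180,60,255));print('whites',w.min(0),w.max(0))
q,r=rect("top",np.r_[w,cen(a,(132,230,20,22),*O)],81);print('modtop',r)
q,r=rect("top",cen(a,(132,230,20,22),*O),81);print('bandrect',r,cv2.boxPoints(r).tolist())
E
python3 m.py
```

```text
band n 63 149 tri [507.5 243.2  80.5] gap 0.5 top@z [507.4 243.4] scene@z [508.5 243. ]
otag n 64 97 tri [ 629.7 -210.    35.5] gap 0.7 top@z [ 630.1 -210.6] scene@z [ 627.6 -210.6]
gtag n 60 102 tri [ 643.4 -145.5   36.4] gap 1.0 top@z [ 643.7 -145.3] scene@z [ 640.  -147.5]
btag n 36 109 tri [ 617.  -274.4   35.2] gap 0.5 top@z [ 617.2 -274.9] scene@z [ 615.2 -275. ]
grip n 18 61 tri [601.2 205.3  74.6] gap 0.4 top@z [601.  205.2] scene@z [603.6 205.2]
[[107, 15, 117], [120, 5, 101], [0, 125, 129], [0, 170, 176], [0, 172, 182], [0, 171, 183], [0, 171, 183], [0, 171, 183], [0, 170, 184], [0, 172, 184], [0, 171, 185], [0, 171, 186], [0, 170, 185], [0, 171, 185], [0, 170, 184], [0, 166, 166], [179, 154, 131], [0, 145, 118], [179, 147, 118], [177, 84, 106], [105, 21, 96], [109, 21, 97], [105, 22, 92]]
[[120, 13, 57], [105, 17, 60], [105, 16, 64], [100, 35, 65], [179, 126, 109], [1, 193, 152], [1, 210, 165], [1, 206, 157], [1, 206, 119], [1, 206, 84], [1, 211, 86], [0, 205, 87], [1, 211, 86], [1, 208, 87], [1, 208, 87], [1, 208, 87], [1, 208, 87], [1, 211, 86], [1, 208, 87], [0, 211, 86], [1, 208, 86], [1, 211, 86], [1, 217, 88], [178, 137, 65]]
base ((566.90283203125, 201.6365509033203), (193.6077880859375, 127.65702819824219), 4.488067626953125)
whites [141 232] [191 249]
modtop ((509.2237854003906, 190.71249389648438), (33.90440368652344, 131.7374267578125), 4.687494277954102)
bandrect ((507.1131896972656, 243.50811767578125), (29.356597900390625, 26.26987075805664), 4.35082483291626) [[491.4807434082031, 255.4916534423828], [493.4736633300781, 229.29750061035156], [522.74560546875, 231.5245819091797], [520.752685546875, 257.71875]]
```

Heights check out (band 80.5, tags ~35, grip ~75, tags 132 mm apart). Holder yaw is 4.5° and rack yaw -11.5°. First I turn the tool so that it closes along the holder's x.

The rows are not in the units I measure in: shifts go in shares of 50 mm and turns go in shares of 2 rad. I convert before sending: 0.148 rad / 2 = 0.074.

```bash
cat >to.py <<'E'
import sys,numpy as np
from station import ctrl, viewer, job, get_obs
# target x y z, desired world angle (deg) of tool x
o=get_obs();R=o['eef_rot'];T=np.array([float(v) for v in sys.argv[1:4]])
a=np.degrees(np.arctan2(R[1,0],R[0,0]));w=(float(sys.argv[4])-a+180)%360-180
print('t',o['time'],'pos',o['tool_pos'].round(1),'toolx deg',a.round(2),'delta tool',(R.T@(T-o['tool_pos'])).round(1),'turn',round(-np.radians(w),3),'F',o['wrist_force'].round(1),'q7',o['q'][6].round(2),'zaxis',R[:,2].round(4))
E
```

{"op": "creep_tool", "data": {
  "deltas": [
    {"rz":0.074,"aperture":60},
    {"rz":0.074,"aperture":60},
    {"rz":0.074,"aperture":60},
    {"rz":0.074,"aperture":60},
    {"rz":0.074,"aperture":60},
    {"rz":0.074,"aperture":60},
    {"rz":0.074,"aperture":60},
    {"aperture":60}
  ]
}}

```text
time: 0.9
tool_pos: [296.1, 606.3, 244.8]
eef_rot: [[-0.078, 0.997, -0.0], [0.997, 0.078, -0.001], [-0.001, -0.0, -1.0]]
wrist_force: [-0.4, -0.1, 0.2]
gripper_width: 60.3
gripper_force: 0.0
```

```bash
python3 to.py 601 205.2 130 94.5
```

```text
t 0.9 pos [296.1 606.3 244.8] toolx deg 94.47 delta tool [-423.6  272.7  115.1] turn -0.001 F [-0.4 -0.1  0.2] q7 -0.95 zaxis [-2.e-04 -1.e-03 -1.e+00]
```

To row units: -28 mm is -0.56, 18 mm is 0.36.

{"op": "creep_tool", "data": {
  "deltas": [
    {"dx":-0.56,"dy":0.36,"aperture":60},
    {"dx":-0.56,"dy":0.36,"aperture":60},
    {"dx":-0.56,"dy":0.36,"aperture":60},
    {"dx":-0.56,"dy":0.36,"aperture":60},
    {"dx":-0.56,"dy":0.36,"aperture":60},
    {"dx":-0.56,"dy":0.36,"aperture":60},
    {"dx":-0.56,"dy":0.36,"aperture":60},
    {"dx":-0.56,"dy":0.36,"aperture":60}
  ]
}}

```text
time: 1.7
tool_pos: [458.6, 393.4, 245.2]
eef_rot: [[-0.085, 0.996, -0.0], [0.996, 0.085, -0.0], [-0.0, -0.0, -1.0]]
wrist_force: [-0.2, 0.6, 0.2]
gripper_width: 59.7
gripper_force: 0.0
```

{"op": "creep_tool", "data": {
  "deltas": [
    {"dx":-0.56,"dy":0.36,"dz":0.2,"aperture":60},
    {"dx":-0.56,"dy":0.36,"dz":0.2,"aperture":60},
    {"dx":-0.56,"dy":0.36,"dz":0.2,"aperture":60},
    {"dx":-0.56,"dy":0.36,"dz":0.2,"aperture":60},
    {"dx":-0.56,"dy":0.36,"dz":0.2,"aperture":60},
    {"dx":-0.56,"dy":0.36,"dz":0.2,"aperture":60},
    {"dx":-0.56,"dy":0.36,"dz":0.2,"aperture":60},
    {"aperture":60}
  ],
  "quiet": true
}}

```text
ok
```

```bash
python3 to.py 601 205.2 62 94.5
```

```text
t 2.5 pos [601.2 203.3 174. ] toolx deg 94.47 delta tool [  2.4  -0.  112. ] turn -0.001 F [-0.2  0.2 -0.1] q7 -0.13 zaxis [-3.0e-04 -3.9e-03 -1.0e+00]
```

To row units: 20 mm is 0.4, 15 mm is 0.3.

{"op": "creep_tool", "data": {
  "deltas": [
    {"dx":0.04,"dz":0.4,"aperture":60},
    {"dz":0.4,"aperture":60},
    {"dz":0.4,"aperture":60},
    {"dz":0.4,"aperture":60},
    {"dz":0.3,"aperture":60},
    {"dz":0.2,"aperture":60},
    {"dz":0.12,"aperture":60},
    {"aperture":60}
  ]
}}

```text
time: 3.3
tool_pos: [598.8, 211.4, 63.8]
eef_rot: [[-0.081, 0.997, -0.001], [0.997, 0.081, -0.0], [-0.0, -0.001, -1.0]]
wrist_force: [-0.4, 0.1, 0.9]
gripper_width: 59.7
gripper_force: 0.0
```

{"op": "creep_tool", "data": {
  "deltas": [
    {"aperture":5},
    {"aperture":5},
    {"aperture":5},
    {"aperture":5},
    {"aperture":5},
    {"aperture":5}
  ]
}}

```text
time: 3.9
tool_pos: [600.7, 211.6, 65.3]
eef_rot: [[-0.08, 0.997, 0.004], [0.997, 0.08, 0.001], [0.001, 0.004, -1.0]]
wrist_force: [5.1, 0.5, 4.2]
gripper_width: 15.0
gripper_force: 61.1
```

```bash
python3 to.py 601 205.2 62 94.5
```

```text
t 3.9 pos [600.7 211.6  65.3] toolx deg 94.6 delta tool [-6.4 -0.3  3.3] turn 0.002 F [5.1 0.5 4.2] q7 -0.1 zaxis [ 3.5e-03  8.0e-04 -1.0e+00]
```

To row units: 5 mm is 0.1, 3 mm is 0.06.

{"op": "creep_tool", "data": {
  "deltas": [
    {"dy":0.06,"aperture":5},
    {"dy":0.1,"aperture":5},
    {"dy":0.1,"aperture":5},
    {"dy":0.1,"aperture":5},
    {"dy":0.1,"aperture":5},
    {"dy":0.06,"aperture":5},
    {"dy":0.04,"aperture":5},
    {"aperture":5}
  ]
}}

```text
time: 4.7
tool_pos: [626.6, 213.9, 65.3]
eef_rot: [[-0.081, 0.997, -0.001], [0.997, 0.081, 0.001], [0.001, -0.001, -1.0]]
wrist_force: [-2.4, -0.4, 10.4]
gripper_width: 14.8
gripper_force: 62.1
```

```bash
python3 to.py 630.6 211.6 65 94.5
```

```text
t 4.7 pos [626.6 213.9  65.3] toolx deg 94.62 delta tool [-2.6  3.8  0.3] turn 0.002 F [-2.4 -0.4 10.4] q7 -0.1 zaxis [-7.e-04  6.e-04 -1.e+00]
```

To row units: 1 mm is 0.02.

{"op": "creep_tool", "data": {
  "deltas": [
    {"dy":0.02,"aperture":5},
    {"dy":0.02,"aperture":5},
    {"dy":0.02,"aperture":5},
    {"dy":0.02,"aperture":5},
    {"aperture":5}
  ]
}}

```text
time: 5.2
tool_pos: [630.3, 214.2, 65.3]
eef_rot: [[-0.081, 0.997, -0.001], [0.997, 0.081, 0.001], [0.001, -0.001, -1.0]]
wrist_force: [-3.8, -0.2, 10.1]
gripper_width: 15.0
gripper_force: 62.1
```

{"op": "creep_tool", "data": {
  "deltas": [
    {"dy":0.02,"aperture":5},
    {"dy":0.02,"aperture":5},
    {"aperture":5}
  ]
}}

```text
time: 5.5
tool_pos: [630.8, 214.2, 65.2]
eef_rot: [[-0.081, 0.997, -0.004], [0.997, 0.081, 0.0], [0.001, -0.004, -1.0]]
wrist_force: [-9.3, -0.5, 15.7]
gripper_width: 14.7
gripper_force: 62.8
```

{"op": "creep_tool", "data": {
  "deltas": [
    {"dy":0.02,"aperture":5},
    {"dy":0.02,"aperture":5},
    {"aperture":5}
  ]
}}

```text
time: 5.8
tool_pos: [630.9, 214.3, 65.2]
eef_rot: [[-0.081, 0.997, -0.008], [0.997, 0.081, -0.0], [0.0, -0.008, -1.0]]
wrist_force: [-16.6, -1.7, 21.2]
gripper_width: 14.3
gripper_force: 63.6
```

The jaw is at its stop, since the force rises with no motion. I'll relieve the force, release and rise.

To row units: -25 mm is -0.5, -15 mm is -0.3.

{"op": "creep_tool", "data": {
  "deltas": [
    {"dy":-0.04,"aperture":5},
    {"aperture":45},
    {"aperture":45},
    {"aperture":45},
    {"dz":-0.3,"aperture":60},
    {"dz":-0.5,"aperture":60},
    {"dz":-0.5,"aperture":60},
    {"aperture":60}
  ]
}}

```text
time: 6.6
tool_pos: [635.3, 214.3, 133.9]
eef_rot: [[-0.079, 0.997, 0.006], [0.997, 0.079, 0.002], [0.002, 0.006, -1.0]]
wrist_force: [0.6, -0.5, 0.3]
gripper_width: 59.8
gripper_force: 0.0
```

```bash
python3 to.py 510.9 198.5 130 94.5
```

```text
t 6.6 pos [635.3 214.3 133.9] toolx deg 94.56 delta tool [  -5.9 -125.3    3.1] turn 0.001 F [ 0.6 -0.5  0.3] q7 -0.12 zaxis [ 0.0062  0.002  -1.    ]
```

To row units: -20 mm is -0.4, -15 mm is -0.3.

{"op": "creep_tool", "data": {
  "deltas": [
    {"dx":-0.02,"dy":-0.4,"aperture":60},
    {"dx":-0.02,"dy":-0.4,"aperture":60},
    {"dx":-0.02,"dy":-0.4,"aperture":60},
    {"dx":-0.02,"dy":-0.4,"aperture":60},
    {"dx":-0.02,"dy":-0.4,"aperture":60},
    {"dx":-0.02,"dy":-0.3,"aperture":60},
    {"dy":-0.2,"aperture":60},
    {"aperture":60}
  ]
}}

```text
time: 7.4
tool_pos: [507.9, 198.1, 129.6]
eef_rot: [[-0.08, 0.997, -0.001], [0.997, 0.08, 0.0], [0.0, -0.001, -1.0]]
wrist_force: [0.8, -0.2, 1.1]
gripper_width: 60.4
gripper_force: 0.0
```

```bash
python3 to.py 510.9 198.5 59 94.5; python3 - <<'E'
from h import *
for n in("top","scene"):cv2.imwrite(f"pics/{n}1.png",viewer.camera(n))
a=cv2.imread('pics/top1.png')[170:270,120:210];b=cv2.imread('pics/scene1.png')[130:240,290:380]
cv2.imwrite('pics/m2.png',np.hstack([cv2.resize(a,(400,450)),cv2.resize(b,(400,450))]))
E
```

```text
t 7.4 pos [507.9 198.1 129.6] toolx deg 94.61 delta tool [ 0.1  3.1 70.6] turn 0.002 F [ 0.8 -0.2  1.1] q7 -0.15 zaxis [-6.e-04  1.e-04 -1.e+00]
```

View pics/m2.png

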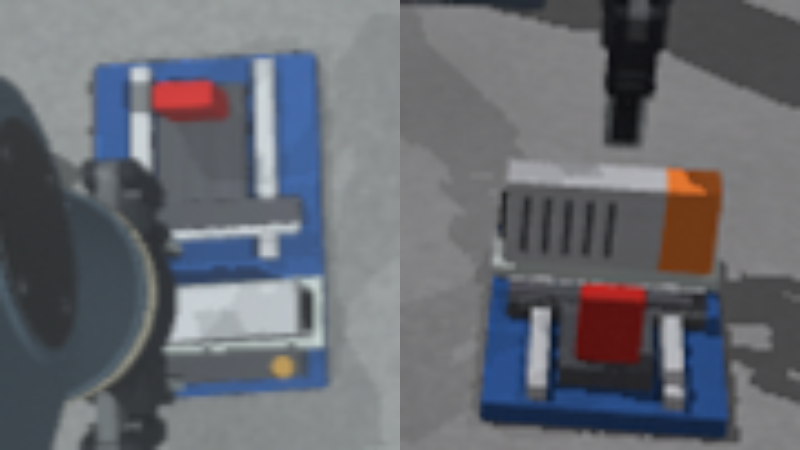

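The jaw is clearly open and the module is upright under the gripper. I'll check the jaw travel by mask and descend on the module.

To row units: 18 mm is 0.36, 15 mm is 0.3.

{"op": "creep_tool", "data": {
  "deltas": [
    {"dy":0.06,"aperture":60},
    {"dz":0.3,"aperture":60},
    {"dz":0.36,"aperture":60},
    {"dz":0.3,"aperture":60},
    {"dz":0.24,"aperture":60},
    {"dz":0.16,"aperture":60},
    {"dz":0.06,"aperture":60},
    {"aperture":60}
  ]
}}

```text
time: 8.3
tool_pos: [512.0, 198.2, 58.1]
eef_rot: [[-0.08, 0.997, -0.0], [0.997, 0.08, -0.0], [-0.0, -0.0, -1.0]]
wrist_force: [0.9, -0.4, 0.5]
gripper_width: 59.9
gripper_force: 0.0
```

```bash
python3 to.py 510.9 198.5 59 94.5; python3 - <<'E'
from h import *
def c(f):
    i=cv2.imread(f)[180:215,150:180];k=cv2.inRange(cv2.cvtColor(i,cv2.COLOR_BGR2HSV),(0,150,160),(6,255,255));return plane("top",np.argwhere(k)[:,::-1].mean(0)+[150,180],76)
print(np.linalg.norm(c('pics/top1.png')-c('pics/top0.png')))
E
```

```text
t 8.3 pos [512.  198.2  58.1] toolx deg 94.58 delta tool [ 0.4 -1.  -0.9] turn 0.001 F [ 0.9 -0.4  0.5] q7 -0.11 zaxis [-2.e-04 -2.e-04 -1.e+00]
29.41996020188339
```

To row units: -1 mm is -0.02.

{"op": "creep_tool", "data": {
  "deltas": [
    {"dy":-0.02,"aperture":60},
    {"aperture":40},
    {"aperture":20},
    {"aperture":15},
    {"aperture":15},
    {"aperture":15},
    {"aperture":15}
  ]
}}

```text
time: 9.0
tool_pos: [511.1, 198.4, 58.8]
eef_rot: [[-0.08, 0.997, 0.001], [0.997, 0.08, 0.0], [0.0, 0.001, -1.0]]
wrist_force: [-0.9, 0.5, 6.0]
gripper_width: 27.4
gripper_force: 59.1
```

```bash
python3 to.py 510.9 198.5 59 94.5
```

```text
t 9.0 pos [511.1 198.4  58.8] toolx deg 94.58 delta tool [ 0.2 -0.2 -0.2] turn 0.001 F [-0.9  0.5  6. ] q7 -0.11 zaxis [ 7.e-04  5.e-04 -1.e+00]
```

To row units: -20 mm is -0.4, -16 mm is -0.32.

{"op": "creep_tool", "data": {
  "deltas": [
    {"dz":-0.08,"aperture":15},
    {"dz":-0.2,"aperture":15},
    {"dz":-0.32,"aperture":15},
    {"dz":-0.4,"aperture":15},
    {"dz":-0.4,"aperture":15},
    {"dz":-0.3,"aperture":15},
    {"dz":-0.1,"aperture":15},
    {"aperture":15}
  ]
}}

```text
time: 9.8
tool_pos: [510.7, 198.3, 148.9]
eef_rot: [[-0.08, 0.997, 0.001], [0.997, 0.08, 0.0], [0.0, 0.001, -1.0]]
wrist_force: [-0.9, 0.7, -5.2]
gripper_width: 27.4
gripper_force: 60.3
```

```bash
python3 to.py 550 -194 140 -11.5
```

```text
t 9.8 pos [510.7 198.3 148.9] toolx deg 94.59 delta tool [-394.2    7.8    8.8] turn 1.852 F [-0.9  0.7 -5.2] q7 -0.16 zaxis [ 5.e-04  5.e-04 -1.e+00]
```

{"op": "creep_tool", "data": {
  "deltas": [
    {"dx":-0.3,"aperture":15},
    {"dx":-0.5,"aperture":15},
    {"dx":-0.5,"aperture":15},
    {"dx":-0.5,"aperture":15},
    {"dx":-0.5,"aperture":15},
    {"dx":-0.5,"aperture":15},
    {"dx":-0.5,"aperture":15},
    {"dx":-0.5,"aperture":15}
  ],
  "quiet": true
}}

```text
ok
```

{"op": "creep_tool", "data": {
  "deltas": [
    {"dx":-0.5,"dy":0.02,"aperture":15},
    {"dx":-0.5,"dy":0.02,"aperture":15},
    {"dx":-0.5,"dy":0.02,"aperture":15},
    {"dx":-0.5,"dy":0.02,"aperture":15},
    {"dx":-0.5,"dy":0.02,"aperture":15},
    {"dx":-0.5,"dy":0.02,"aperture":15},
    {"dx":-0.5,"dy":0.02,"aperture":15},
    {"dx":-0.3,"dy":0.02,"aperture":15}
  ],
  "quiet": true
}}

```text
ok
```

{"op": "creep_tool", "data": {
  "deltas": [
    {"rz":0.04,"aperture":15},
    {"rz":0.05,"aperture":15},
    {"rz":0.06,"aperture":15},
    {"rz":0.06,"aperture":15},
    {"rz":0.06,"aperture":15},
    {"rz":0.06,"aperture":15},
    {"rz":0.06,"aperture":15},
    {"rz":0.06,"aperture":15}
  ],
  "quiet": true
}}

```text
ok
```

{"op": "creep_tool", "data": {
  "deltas": [
    {"rz":0.06,"aperture":15},
    {"rz":0.06,"aperture":15},
    {"rz":0.06,"aperture":15},
    {"rz":0.06,"aperture":15},
    {"rz":0.06,"aperture":15},
    {"rz":0.06,"aperture":15},
    {"rz":0.06,"aperture":15},
    {"rz":0.04,"aperture":15}
  ]
}}

```text
time: 13.0
tool_pos: [548.6, -179.6, 147.5]
eef_rot: [[0.985, -0.173, -0.002], [-0.173, -0.985, 0.001], [-0.002, -0.0, -1.0]]
wrist_force: [0.3, 0.4, -4.8]
gripper_width: 27.1
gripper_force: 60.2
```

```bash
python3 to.py 550 -194 110 -11.5
```

```text
t 13.0 pos [ 548.6 -179.6  147.5] toolx deg -9.95 delta tool [ 4.  14.  37.5] turn 0.027 F [ 0.3  0.4 -4.8] q7 -0.9 zaxis [-1.5e-03  6.0e-04 -1.0e+00]
```

To row units: 12 mm is 0.24, 10 mm is 0.2, 0.02 rad / 2 = 0.01.

{"op": "creep_tool", "data": {
  "deltas": [
    {"dx":0.02,"dy":0.08,"dz":0.1,"rz":0.01,"aperture":15},
    {"dx":0.04,"dy":0.1,"dz":0.2,"rz":0.0035,"aperture":15},
    {"dx":0.02,"dy":0.1,"dz":0.24,"aperture":15},
    {"dz":0.24,"aperture":15},
    {"dz":0.12,"aperture":15},
    {"aperture":15},
    {"aperture":15}
  ]
}}

```text
time: 13.7
tool_pos: [550.5, -194.4, 103.3]
eef_rot: [[0.981, -0.195, -0.0], [-0.195, -0.981, 0.0], [-0.0, -0.0, -1.0]]
wrist_force: [-0.6, -0.6, -3.8]
gripper_width: 27.6
gripper_force: 60.2
```

```bash
python3 to.py 550 -194 100 -11.5; python3 - <<'E'
from h import *
for n in("top","scene"):cv2.imwrite(f"pics/{n}2.png",viewer.camera(n))
a=cv2.imread('pics/top2.png')[170:290,260:380];b=cv2.imread('pics/scene2.png')[110:230,130:250]
cv2.imwrite('pics/m3.png',np.hstack([cv2.resize(a,(400,400),interpolation=0),cv2.resize(b,(400,400),interpolation=0)]))
E
```

```text
t 13.7 pos [ 550.5 -194.4  103.3] toolx deg -11.23 delta tool [-0.6 -0.3  3.3] turn 0.005 F [-0.6 -0.6 -3.8] q7 -0.85 zaxis [-1.e-04  0.e+00 -1.e+00]
```

View pics/m3.png

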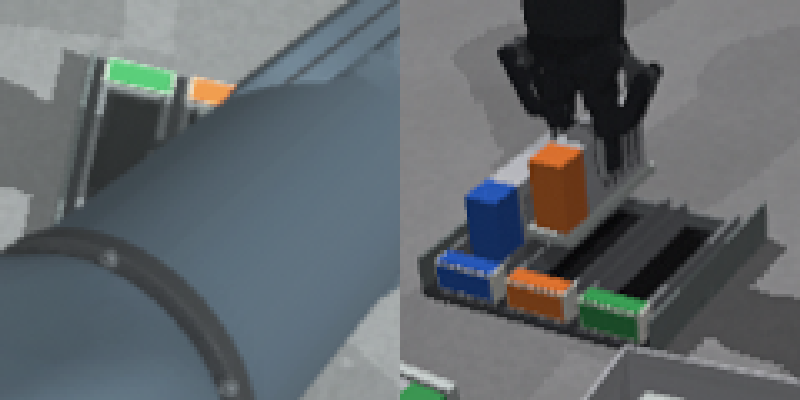

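The scene view shows the module hanging upright over the middle bay, band (158,156 px in the full image) towards the orange tag. The top view is blocked by the arm. I'll check the band position numerically.

```bash
python3 - <<'E'
from h import *
b=cv2.imread('pics/scene2.png');H=cv2.cvtColor(b,cv2.COLOR_BGR2HSV)
k=cv2.inRange(H,(6,150,150),(20,255,255));n,_,st,ce=cv2.connectedComponentsWithStats(k)
x=np.array([.980,-.200]);y=np.array([.2,.98])
for s,c in list(zip(st,ce))[1:]:
    if s[4]>15 and 110<s[1]<230 and s[0]<250:
        print(s,c.round(1))
        for z in(34,125.5):
            P=plane("scene",c,z);r=P[:2]-[550,-194];print(z,P.round(1),'rackxy',(r@x).round(1),(r@y).round(1))
print('expected band top px',proj("scene",np.array([594.6,-203.2,125.5])))
# front face of band / tag, dark orange: left-right mid columns
k=cv2.inRange(H,(6,150,60),(20,255,149));n,_,st,ce=cv2.connectedComponentsWithStats(k)
for s,c in list(zip(st,ce))[1:]:
    if s[4]>15 and 110<s[1]<230 and s[0]<250: print(s,c.round(1))
E
```

```text
[169 153  15   8  65] [175.8 156.4]
34 [ 437.6 -273.    34. ] rackxy -94.3 -99.9
125.5 [ 594.6 -202.3  125.5] rackxy 45.4 0.8
[163 191  18   6  64] [171.5 193.5]
34 [ 627.6 -210.6   34. ] rackxy 79.4 -0.8
125.5 [ 758.5 -148.4  125.5] rackxy 195.2 86.3
expected band top px [175.47073504 156.31388728]
[169 156  17  24 305] [177.3 167.9]
[162 195  17  11  93] [169.8 200. ]
```

To row units: 10 mm is 0.2, 8 mm is 0.16, 0.005 rad / 2 = 0.0025.

{"op": "creep_tool", "data": {
  "deltas": [
    {"dx":-0.02,"dy":0.018,"dz":0.1,"rz":0.0025,"aperture":15},
    {"dz":0.2,"aperture":15},
    {"dz":0.2,"aperture":15},
    {"dz":0.16,"aperture":15},
    {"dz":0.08,"aperture":15},
    {"dz":0.04,"aperture":15},
    {"aperture":15},
    {"aperture":15}
  ]
}}

```text
time: 14.6
tool_pos: [549.5, -195.3, 64.5]
eef_rot: [[0.98, -0.2, 0.0], [-0.2, -0.98, -0.0], [0.0, 0.0, -1.0]]
wrist_force: [0.9, 1.1, -4.5]
gripper_width: 27.0
gripper_force: 60.2
```

```bash
python3 to.py 549.5 -194.9 56 -11.5
```

```text
t 14.6 pos [ 549.5 -195.3   64.5] toolx deg -11.53 delta tool [-0.  -0.4  8.5] turn -0.001 F [ 0.9  1.1 -4.5] q7 -0.81 zaxis [ 3.e-04 -2.e-04 -1.e+00]
```

Underside is now below the wall top with no contact. I'll lower slowly.

To row units: 1.5 mm is 0.03, 1 mm is 0.02.

{"op": "creep_tool", "data": {
  "deltas": [
    {"dz":0.03,"aperture":15},
    {"dz":0.03,"aperture":15},
    {"dz":0.03,"aperture":15},
    {"dz":0.02,"aperture":15},
    {"dz":0.02,"aperture":15},
    {"aperture":15},
    {"aperture":15}
  ],
  "only": "pos|force"
}}

```text
tool_pos: [549.3, -195.1, 57.8]
wrist_force: [0.2, -0.5, -3.2]
gripper_force: 60.2
```

{"op": "creep_tool", "data": {
  "deltas": [
    {"dz":0.01,"aperture":15},
    {"dz":0.01,"aperture":15},
    {"dz":0.01,"aperture":15},
    {"aperture":15},
    {"aperture":15}
  ],
  "only": "pos|force"
}}

```text
tool_pos: [549.3, -195.1, 56.3]
wrist_force: [0.4, 0.2, -4.9]
gripper_force: 60.2
```

To row units: 0.5 mm is 0.01.

{"op": "creep_tool", "data": {
  "deltas": [
    {"dz":0.01,"aperture":15},
    {"dz":0.01,"aperture":15},
    {"aperture":15},
    {"aperture":15}
  ],
  "only": "pos|force"
}}

```text
tool_pos: [549.4, -195.2, 55.9]
wrist_force: [-2.5, 1.5, 5.2]
gripper_force: 61.2
```

{"op": "creep_tool", "data": {
  "deltas": [
    {"dz":0.01,"aperture":15},
    {"dz":0.01,"aperture":15},
    {"aperture":15}
  ],
  "only": "pos|force"
}}

```text
tool_pos: [549.3, -195.3, 55.8]
wrist_force: [-5.1, 3.0, 18.1]
gripper_force: 63.0
```

Floor contact at exactly the expected height (55.8). I'll relieve, open to 44 and rise.

To row units: -0.7 mm is -0.014.

{"op": "creep_tool", "data": {
  "deltas": [
    {"dz":-0.014,"aperture":15},
    {"aperture":32},
    {"aperture":44},
    {"aperture":44},
    {"aperture":44},
    {"aperture":44}
  ],
  "only": "pos|force|width"
}}

```text
tool_pos: [549.4, -195.2, 54.9]
wrist_force: [0.9, -0.0, -0.6]
gripper_width: 43.9
gripper_force: 0.0
```

{"op": "creep_tool", "data": {
  "deltas": [
    {"dz":-0.1,"aperture":44},
    {"dz":-0.3,"aperture":44},
    {"dz":-0.5,"aperture":44},
    {"dz":-0.6,"aperture":44},
    {"dz":-0.6,"aperture":44},
    {"dz":-0.5,"aperture":44},
    {"aperture":44}
  ]
}}

```text
time: 17.8
tool_pos: [550.6, -196.5, 189.5]
eef_rot: [[0.98, -0.2, 0.006], [-0.2, -0.98, -0.002], [0.006, 0.001, -1.0]]
wrist_force: [0.2, 0.3, 0.1]
gripper_width: 44.2
gripper_force: 0.0
```

```bash
python3 to.py 470 100 220 -11.5
```

```text
t 17.8 pos [ 550.6 -196.5  189.5] toolx deg -11.56 delta tool [-138.2 -274.3  -31.6] turn -0.001 F [0.2 0.3 0.1] q7 -0.94 zaxis [ 0.0057 -0.002  -1.    ]
```

Move the arm aside for a final look.

To row units: -30 mm is -0.6, -20 mm is -0.4.

{"op": "creep_tool", "data": {
  "deltas": [
    {"dx":-0.12,"dy":-0.4,"dz":-0.1,"aperture":44},
    {"dx":-0.2,"dy":-0.6,"dz":-0.1,"aperture":44},
    {"dx":-0.2,"dy":-0.6,"dz":-0.1,"aperture":44},
    {"dx":-0.2,"dy":-0.6,"dz":-0.1,"aperture":44},
    {"dx":-0.2,"dy":-0.6,"aperture":44},
    {"dx":-0.2,"dy":-0.6,"aperture":44},
    {"dx":-0.2,"dy":-0.4,"aperture":44},
    {"aperture":44}
  ],
  "only": "pos"
}}

```text
tool_pos: [521.8, 7.8, 204.8]
```

```bash
python3 - <<'E'
from h import *
for n in("top","scene"):cv2.imwrite(f"pics/{n}3.png",viewer.camera(n))
i=cv2.imread('pics/top3.png');j=cv2.imread('pics/scene3.png')
a=i[170:290,260:380];b=j[130:250,120:240]
cv2.imwrite('pics/m4.png',np.hstack([cv2.resize(a,(400,400),interpolation=0),cv2.resize(b,(400,400),interpolation=0)]))
x=np.array([.980,-.200]);y=np.array([.2,.98])
for n,im in(("top",i),("scene",j)):
    k=cv2.inRange(cv2.cvtColor(im,cv2.COLOR_BGR2HSV),(6,150,150),(20,255,255));_,_,st,ce=cv2.connectedComponentsWithStats(k)
    for s,c in list(zip(st,ce))[1:]:
        if s[4]>15 and 140<s[1]<260 and 120<s[0]<380:
            for z in(34,78):r=plane(n,c,z)[:2]-[549.6,-194];print(n,s,z,(r@x).round(1),(r@y).round(1))
E
```

```text
top [318 194  18   9  91] 34 81.9 -0.0
top [318 194  18   9  91] 78 73.3 7.0
top [321 204  13  14 139] 34 50.9 -7.0
top [321 204  13  14 139] 78 43.7 0.3
scene [171 169  15   8  70] 34 -17.6 -45.3
scene [171 169  15   8  70] 78 44.5 -0.4
scene [163 191  18   6  64] 34 79.8 -0.7
scene [163 191  18   6  64] 78 135.5 41.2
```

View pics/m4.png

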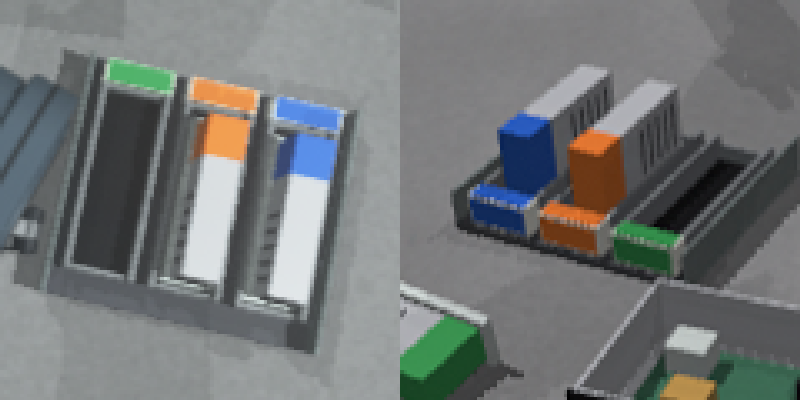

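View pics/scene3.png

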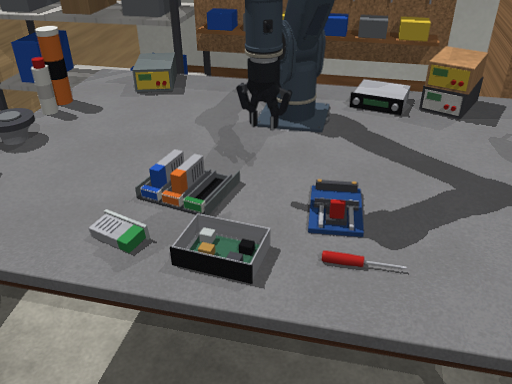

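The module stands upright and centred in the orange bay (band at 44,0 mm, as it should be) with its band at the tag (178,175 px). The jaw is open, everything else is unmoved, and the arm is clear.

```bash
python3 -c "
from station import ctrl, viewer, job, get_obs
print(job.hand_in())"
```

```text
the job is handed in; nothing more can be done
None
```

The jaw was slid to its stop, and the orange module now stands upright on the floor of the orange bay with its band at the tag; the job was handed in at about 19 s, but no verdict came back.

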